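# Seat the thermometer probe in the clear well of the food warmer

### The arm

A 6-joint arm with a two-finger parallel gripper is mounted at the origin on the work surface. World frame = base frame: x ahead of the robot, y to its left, z up, the work surface at z = 0. Lengths are in m, angles in rad, forces in N, time in s.
With the tool pointing down it reaches from about 0.375 to 0.75 m from the base axis. Payload 9 kg.
Tool frame: the origin (TCP) lies midway between the tips of the shut fingers; the grasp point (between the pads) lies grip_point_offset behind it (grip_point_offset is the distance from the TCP to the grasp point, in m); x points along the fingers, y is the direction in which the jaws open and shut, and the axes are right-handed (so a half turn about x gives the same grasp; the last joint's range is limited). The gripper opens to 85 mm and grips with 20 to 120 N. Pads are 22 mm wide; open, the fingers measure 114 mm over their backs; the gripper's body (76 mm by 85 mm) begins 54 mm behind the grasp point. The pads swing forward as they close: fully open they stand 13 mm farther back than shut.
Start: joints at [-1.343, 0.104, 0.097, 1.564, 0, 1.353], TCP at [0.259, -0.541, 0.231] pointing down, gripper open.
Joint ranges: [-2.99, 2.99], [-0.84, 1.86], [-1.1, 1.16], [-1.84, 2.11], [-1.51, 1.56], [-3.14, 3.14]. Speed limits (rad/s): [2.22, 2.22, 2.57, 3.14, 3.14, 3.14].

### API

Orientations are given as [roll, pitch, yaw] about the fixed x, y, z axes, in that order (R = Rz(yaw) Ry(pitch) Rx(roll)).
In Python, from bench import get_obs, capture, get_calibration, job_done, grip_point_offset gives the robot as it stands.
- The arm moves only by the tool servo_tool, never from a script. Its argument "plan" is one flat list of numbers, 5 for each row, row after row: the opening, from 0 (shut) to 1 (fully open), then the shift along the tool's x, y, z in cm, then the turn about the tool's x in degrees. In form: [hand, dx, dy, dz, spin, hand, dx, dy, dz, spin, ...]. A call has 1 to 10 rows; each row shifts and turns the commanded pose from where the row before left it, along the tool's axes as they then stand; what a row does not reach is not made up. A row lasts 1/10 s, in which the tool goes at most 50 mm and 8.59 degrees, less where a joint would pass 70% of its speed; a pose out of reach is approached as far as the arm can. A call with a gripper value outside its range is refused whole. The fingers move at their own pace and stop on an object; "newtons" is the grip in N (left out, the last holds). Time passes only in rows, so rows that do not move let the fingers close. It gives the time, the measured TCP pose, the force and the opening at its end, in the units of the state.
- get_obs(): the state, without advancing time (a new reading comes with each control period).
- capture(name): name is "scene" or "top" or "wrist"; returns (picture, depth): 400x640x3 uint8, red, green, blue; 400x640 float32, m along the optical axis (not along the pixel's ray), 0 where there is no reading.
- get_calibration(name): a dict with "fx", "fy", "cx", "cy" (pixels), "pose" (4x4, takes a point from camera to world coordinates). Camera axes: x right, y up, looking along -z (the intrinsics and any distortion apply to the point x, -y, -z); pixel columns grow to the right and rows downward; lengths in m; the calibration is good to about 2 mm. A picture is of the moment at which its call begins: read the wrist's pose just before it. get_calibration takes no time and is no camera call; for the wrist camera it gives the pose at the moment of the call.
- job_done(): hands the job in, once; it reports no verdict.
The state is a dict: "time": time; "qpos": joint angles; "qvel": joint speeds; "joint_efforts": joint torques, N m; "tcp_pos": TCP position; "eef_rot": TCP orientation; "ft_force": force on the tool from outside, world axes, zero at the start; "torque": the same for the moment, N m; "gripper_width": opening from 0.0 (shut) to 1.0 (fully open).
Only numpy, scipy, OpenCV 4.12 (cv2) and the standard library are available. Lean on these libraries where they do the work, as an engineer would, in place of code of your own. Each camera call takes 0.05 s, during which the arm holds its last target.

### The job

Take the thermometer probe out of its wooden rack and push it down into the warmer's clear well until it bottoms, pressing down firmly on the bottom with about 20 N for half a second and never with more than 40 N. One of the two wells is fouled: if the probe stops hard with the dark band on its stem still standing above the mouth, pull it out and use the other well. Leave the probe standing in the clear well with its band at the mouth, let go of it, and leave the other things on the table as they are.

Things in the scene. Friction and masses are not known exactly. Their poses are not given: they have to be found in the camera images.
- probe: thermometer probe standing upright in the rack: round steel stem 14 mm in diameter, 112 mm long, foot tapered over the last 9 mm to a flat 8 mm tip; above it a round black handle 28 mm in diameter, 60 mm long, with a 4 mm steel cap. Length 176 mm, 0.1 to 0.2 kg. Origin at the tip, z along the probe towards the handle
- probe_grip (a point): centre of the probe's handle, 142 mm above the tip: the place to grip (28 mm across)
- probe_band (a point): middle of the dark depth band round the stem, 93 mm above the tip; the band is 18 mm wide (84 to 102 mm above the tip)
- probe_tip (a point): centre of the probe's flat tip
- rack: fixed wooden block 75 x 75 mm, 80 mm tall, with one upright hole in the middle of its top, 75 mm deep and 15.6 mm wide, in which the probe stands. Origin under its centre
- warmer: fixed metal food warmer, 160 mm (its x) by 220 mm (its y), 130 mm tall, knobs on its -x side; origin under its centre, z up. Two probe wells, upright blind holes, open in its top 45 mm either side of its centre along y. They look the same; which one is clear changes
- well_a (a point): centre of the mouth of the +y well, level with the warmer's top; hole 17 mm wide. In each well, 55 to 59 mm below the mouth, the tip meets a stiff sliding seal: it gives way at about 8 N, goes on sliding at that force and stays where it is pushed, until it bottoms on something hard
- well_b (a point): centre of the mouth of the -y well, else the same. In the clear well the probe bottoms with its tip 86 to 99 mm below the mouth (band at the mouth); in the fouled well dirt under the seal stops it hard at 60 to 73 mm, the band well above the mouth
- mug: white mug, 80 mm across, 90 mm tall, origin under its centre; leave alone
- juice: green bottle, 66 mm across, 200 mm tall, origin under its centre; leave alone
- jar: amber jar, 60 mm across, 80 mm tall, origin under its centre; leave alone
- cover_center (a point): flat steel disc 52 mm across, 10 mm thick, lying on the warmer's top beside the wells (its centre about 64 mm from each); centre of the disc; leave alone
- plate: white plate, 180 mm across, 20 mm tall, origin under its centre; leave alone
- spoon: spoon lying on the table; leave alone
- spatula: spatula lying on the table; leave alone
Not all that is in view belongs to the job. Leave any red or yellow look-alike of the probe alone.

How it is judged:
On the way, in this order (a step that is already met when the one before it is completed fails the run):
1. the probe is drawn up out of the rack (tip over 100 mm above the table) (height (world z) of probe_tip above 0.1 m), for 0.1 s.
2. the probe is pressed on the bottom of the clear well, band at the mouth (within 9 mm), with more than 12 N for 0.1 s (((horizontal distance between probe_tip and well_a below 0.004 m and z of probe_band in the frame of well_a between -0.009 and 0.009 m) or (horizontal distance between probe_tip and well_b below 0.004 m and z of probe_band in the frame of well_b between -0.009 and 0.009 m)) and contact force between probe and warmer above 12 N), for 0.1 s.
At the end, for the whole second after the job is handed in: The probe stands in a well, tip within 4 mm of the well's axis, the middle of its band within 9 mm of the height of the mouth, upright within 0.1 rad, at rest (under 10 mm/s) and released (((horizontal distance between probe_tip and well_a below 0.004 m and z of probe_band in the frame of well_a between -0.009 and 0.009 m) or (horizontal distance between probe_tip and well_b below 0.004 m and z of probe_band in the frame of well_b between -0.009 and 0.009 m)) and angle between probe's own z axis and vertical below 0.1 rad and linear speed of probe below 0.01 m/s and contact force between the fingers and probe below 0.1 N); the robot touches nothing.
It fails at once if the probe is forced against the warmer with more than 40 N (contact force between probe and warmer above 40 N).
It fails at once if one of the other things is moved more than 30 mm (distance of any of mug, juice, jar, cover_center, plate, spoon, spatula from where it was at the start of the episode above 0.03 m).
It also fails if it takes over 72 s, if anything falls off the work surface, if the arm or the gripper's body presses on something with over 40 N, if the wrist force passes 120 N, or if a joint passes its speed limit or range.

## Working session

There is one attempt and no reset: what is moved stays moved. The work goes in short steps, Python scripts to look and compute and a tool call to move; the robot and the scene stay as the last step left them, time stands still between calls to the robot, and variables do not carry over. Pictures are saved under pics/ and viewed, and the job is handed in when it is done.

Besides the shell and the picture viewer there is one more tool, called after "Call:" by a JSON object that holds its "method" and its "body". servo_tool: Moves the arm, as the interface text tells. Its arguments: {"type":"object","properties":{"plan":{"type":"array","items":{"type":"number"}},"newtons":{"type":"number"}},"required":["plan"]}

```bash
mkdir -p pics; cat > h.py <<'E'
import numpy as np, cv2
from bench import *
def snap(n,f):
    c=get_calibration(n); im,d=capture(n)
    cv2.imwrite(f'pics/{f}.png',cv2.cvtColor(im,cv2.COLOR_RGB2BGR)); np.savez(f'pics/{f}.npz',im=im,d=d,**{k:np.array(c[k]) for k in c if not isinstance(c[k],str)})
    return im,d,c
def crop(f,u0,v0,u1,v1,s):
    im=cv2.imread(f'pics/{f}.png')[v0:v1,u0:u1]; cv2.imwrite(f'pics/{f}_c{u0}_{v0}.png',cv2.resize(im,None,fx=s,fy=s,interpolation=cv2.INTER_CUBIC))
def ray(c,u,v):
    P=np.array(c['pose']); r=np.array([(u-c['cx'])/c['fx'],-(v-c['cy'])/c['fy'],-1.]); return P[:3,3],P[:3,:3]@r
def atz(c,u,v,z):
    o,r=ray(c,u,v); return o+r*(z-o[2])/r[2]
def px(c,d,u,v):
    o,r=ray(c,u,v); return o+r*d[v,u]
def ld(f):
    z=np.load(f'pics/{f}.npz'); return z['im'],z['d'],{k:z[k] for k in z.files}
E
python3 - <<'E'
from h import *
print(get_obs()); print(grip_point_offset if not callable(grip_point_offset) else grip_point_offset())
for n in('scene','top'):
    im,d,c=snap(n,n+'0'); print(c)
E
```

```text
{'time': 0.0, 'qpos': array([-1.34270596e+00,  1.04704461e-01,  9.64663448e-02,  1.56387472e+00,
        2.01056663e-05,  1.35310783e+00]), 'qvel': array([ 0.00047372,  0.00136235, -0.00030166,  0.00090851, -0.00059859,
       -0.00048945]), 'joint_efforts': array([ 3.78924369e-04, -5.56933343e+01,  5.03645539e+01,  1.66752498e-02,
       -4.19228390e-04,  7.36944969e-06]), 'tcp_pos': array([ 0.25864237, -0.54103414,  0.23051768]), 'eef_rot': array([-1.80375561,  1.56947967,  1.78361589]), 'ft_force': array([-0.55255755, -0.2797999 ,  0.05704386]), 'torque': array([-0.01443405, -0.02189329, -0.03362043]), 'gripper_width': 0.9993138082621443}
0.0187
{'fx': 438.53931335207204, 'fy': 438.53931335207204, 'cx': 313.4380625511045, 'cy': 199.76634326041113, 'pose': array([[-0.0783792 , -0.76930884,  0.63405096,  1.39607871],
       [ 0.99691826, -0.0625681 ,  0.04732028,  0.0702194 ],
       [ 0.00326745,  0.6358059 ,  0.77184207,  1.13893315],
       [ 0.        ,  0.        ,  0.        ,  1.        ]])}
{'fx': 463.51766120273527, 'fy': 463.51766120273527, 'cx': 314.08882721836846, 'cy': 204.56214725007436, 'pose': array([[-8.88841331e-04,  9.95994643e-01, -8.94085031e-02,
         4.18799041e-01],
       [-9.99994624e-01, -1.16746644e-03, -3.06406840e-03,
         2.07698141e-02],
       [-3.15617714e-03,  8.94052990e-02,  9.95990327e-01,
         1.68145141e+00],
       [ 0.00000000e+00,  0.00000000e+00,  0.00000000e+00,
         1.00000000e+00]])}
```

View pics/scene0.png

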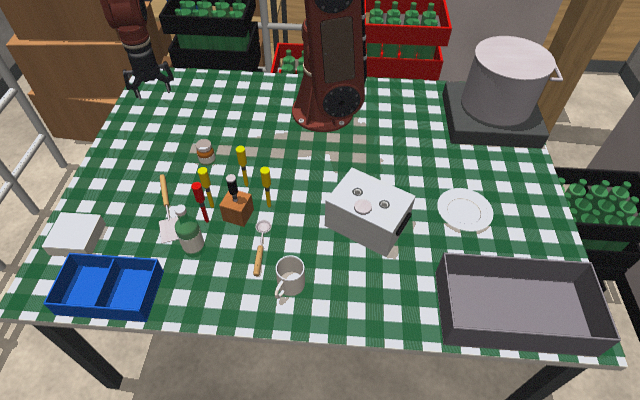

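View pics/top0.png

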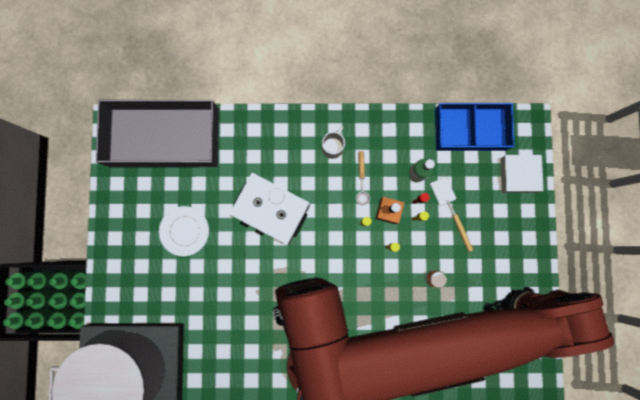

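Scene view: the black-handled probe stands in the rack at about (233,187), with red and yellow look-alikes around it. The warmer is at (370,210). In the top view the probe is at (395,209) and the wells at (258,202) and (281,215). I'll enlarge these.

```bash
python3 - <<'E'
from h import *
crop('top0',340,150,480,270,5)
crop('top0',220,165,320,250,7)
crop('scene0',150,130,290,250,5)
crop('scene0',310,160,430,260,6)
E
```

```text
(no output)
```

View pics/top0_c340_150.png

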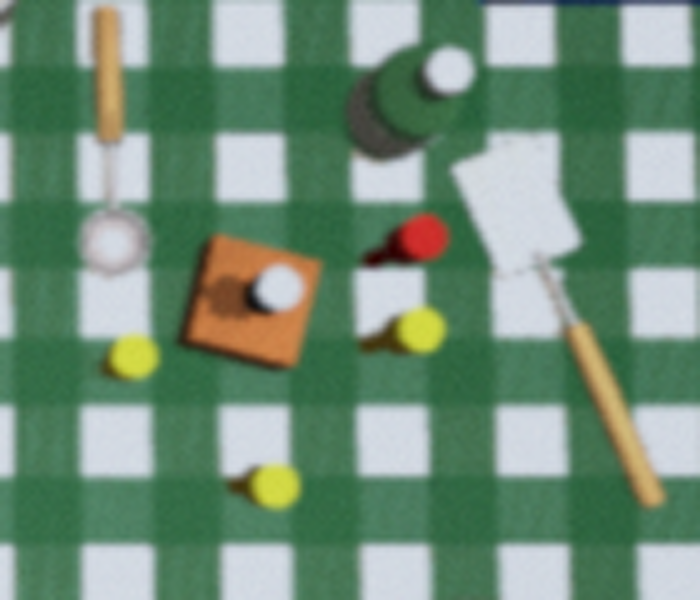

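View pics/top0_c220_165.png

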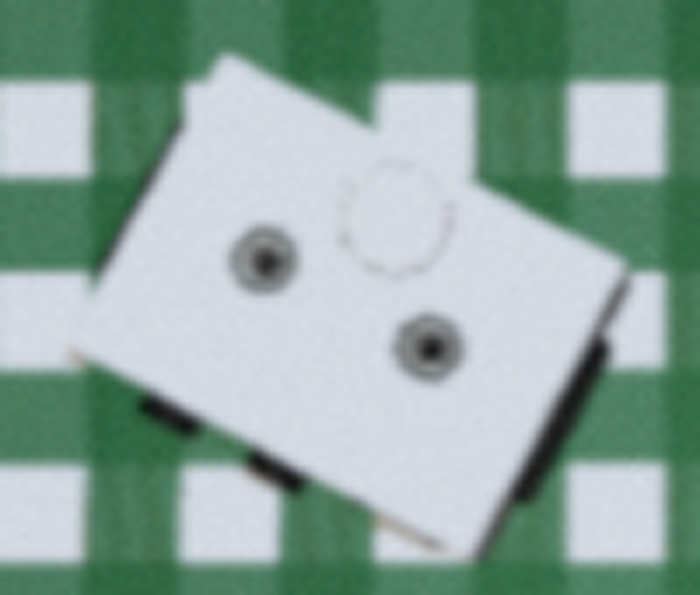

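View pics/scene0_c150_130.png

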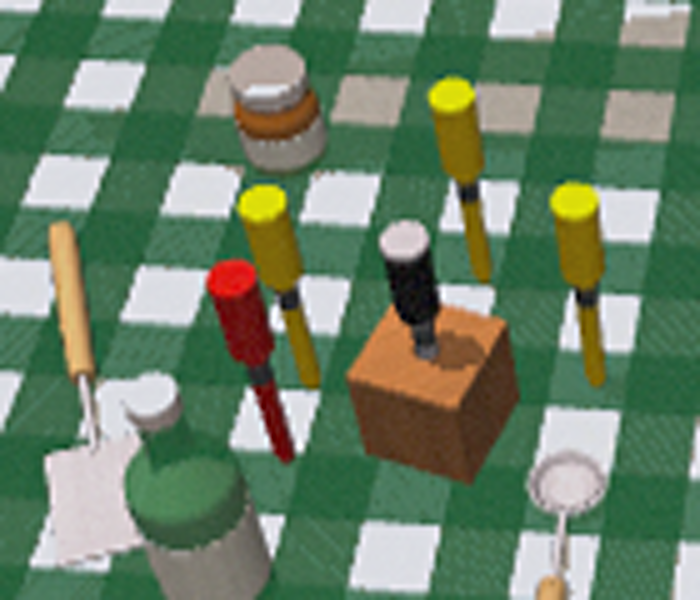

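View pics/scene0_c310_160.png

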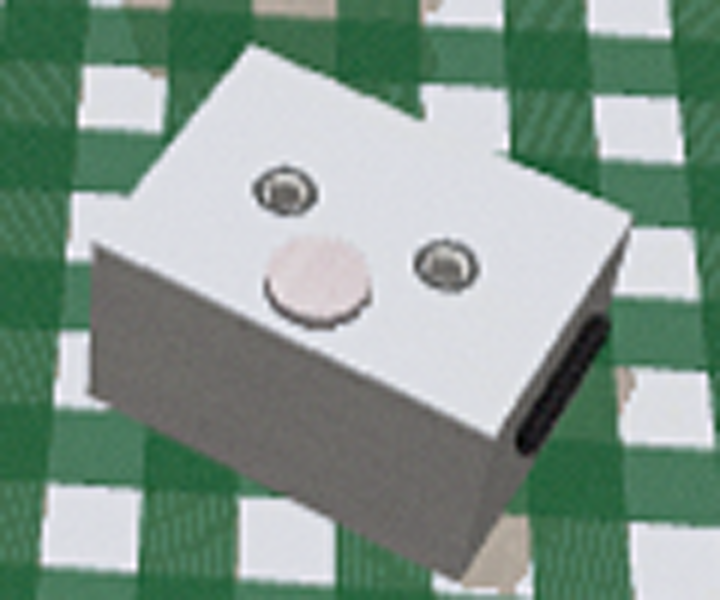

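```bash
python3 - <<'E'
from h import *
_,dt,ct=ld('top0'); _,ds,cs=ld('scene0')
T=lambda x,y,s,u0,v0:((x+.5)/s-.5+u0,(y+.5)/s-.5+v0)
tp=lambda x,y:T(x,y,5,340,150); tw=lambda x,y:T(x,y,7,220,165)
sp=lambda x,y:T(x,y,5,150,130); sw=lambda x,y:T(x,y,6,310,160)
def two(n,a,b,z):
    oa,ra=ray(ct,*a); ob,rb=ray(cs,*b)
    t=np.linalg.lstsq(np.c_[ra,-rb],ob-oa,rcond=None)[0]
    print(n,'top',atz(ct,*a,z).round(4),'scene',atz(cs,*b,z).round(4),'tri',(oa+ra*t[0]).round(4),(ob+rb*t[1]).round(4), 'dep',px(ct,dt,int(round(a[0])),int(round(a[1]))).round(3),px(cs,ds,int(round(b[0])),int(round(b[1]))).round(3))
two('cap',tp(278,288),sp(405,240),.181)
two('wL',tw(264,260),sw(447,266),.13)
two('wR',tw(429,348),sw(286,191),.13)
two('ylwR',tp(421,330),sp(265,204),.18)
two('red',tp(424,238),sp(235,281),.18)
two('ylwL',tp(133,357),sp(576,203),.18)
two('ylwF',tp(275,487),sp(454,95),.18)
two('cover',tw(396,219),sw(318,275),.14)
two('juice',tp(448,70),sp(155,397),.2)
for n,p in (('rk',[(212,237),(322,262),(295,366),(183,342)]),):
    print([atz(ct,*tp(*q),.08).round(4) for q in p])
print([atz(ct,*tw(*q),.13).round(4) for q in [(224,52),(628,264),(478,558),(78,348)]])
E
```

```text
cap top [ 0.5446 -0.2379  0.181 ] scene [ 0.5445 -0.2388  0.181 ] tri [ 0.5446 -0.2379  0.1811] [ 0.5447 -0.2387  0.1812] dep [ 0.545 -0.237  0.18 ] [ 0.547 -0.237  0.183]
wL top [0.5679 0.2166 0.13  ] scene [0.5662 0.218  0.13  ] tri [0.5677 0.2164 0.1318] [0.5678 0.2177 0.1319] dep [0.571 0.223 0.088] [0.559 0.219 0.121]
wR top [0.5254 0.1371 0.13  ] scene [0.5238 0.1381 0.13  ] tri [0.5253 0.1369 0.1317] [0.5253 0.138  0.1317] dep [0.53  0.141 0.072] [0.519 0.138 0.127]
ylwR top [ 0.5172 -0.3304  0.18  ] scene [ 0.5216 -0.3284  0.18  ] tri [ 0.5175 -0.3314  0.1755] [ 0.5173 -0.3303  0.1753] dep [ 0.517 -0.334  0.168] [ 0.521 -0.327  0.181]
red top [ 0.5772 -0.3336  0.18  ] scene [ 0.5834 -0.3311  0.18  ] tri [ 0.5779 -0.3352  0.1735] [ 0.5777 -0.334   0.1732] dep [ 0.578 -0.332  0.18 ] [ 0.585 -0.329  0.182]
ylwL top [ 0.4999 -0.1434  0.18  ] scene [ 0.5057 -0.1429  0.18  ] tri [ 0.5002 -0.1441  0.1741] [ 0.5002 -0.1442  0.1741] dep [ 0.5   -0.143  0.176] [ 0.505 -0.142  0.18 ]
ylwF top [ 0.4159 -0.2341  0.18  ] scene [ 0.4199 -0.2328  0.18  ] tri [ 0.4159 -0.2347  0.1761] [ 0.4158 -0.2341  0.176 ] dep [ 0.416 -0.236  0.177] [ 0.422 -0.234  0.18 ]
cover top [0.5866 0.1524 0.14  ] scene [0.5852 0.1538 0.14  ] tri [0.5864 0.1523 0.1414] [0.5864 0.1536 0.1415] dep [0.586 0.153 0.139] [0.585 0.155 0.142]
juice top [ 0.6843 -0.3468  0.2   ] scene [ 0.6866 -0.3454  0.2   ] tri [ 0.6847 -0.3474  0.1976] [ 0.6845 -0.3465  0.1973] dep [ 0.683 -0.346  0.201] [ 0.69  -0.342  0.205]
[array([ 0.5886, -0.2101,  0.08  ]), array([ 0.5711, -0.2862,  0.08  ]), array([ 0.499 , -0.2662,  0.08  ]), array([ 0.5156, -0.1891,  0.08  ])]
[array([0.6689, 0.237 , 0.13  ]), array([0.5658, 0.0417, 0.13  ]), array([0.4251, 0.1132, 0.13  ]), array([0.5256, 0.3054, 0.13  ])]
```

```bash
cat >> h.py <<'E'
from scipy.spatial.transform import Rotation as Rot
def tool():
    o=get_obs(); R=Rot.from_euler('xyz',o['eef_rot']).as_matrix(); return o,np.array(o['tcp_pos']),R
def goto(p,jaw=None):
    o,t,R=tool()
    print('t',round(o['time'],2),'tcp',t.round(4),'F',np.round(o['ft_force'],1),'w',round(o['gripper_width'],3)); print('R',R.round(3).tolist())
    print('shift cm',(R.T@(np.array(p)-t)*100).round(2))
    y=R[:,1]; print('jaw yaw',np.degrees(np.arctan2(y[1],y[0])).round(2))
E
python3 - <<'E'
from h import *
goto([.5446,-.2383,.231])
E
```

```text
t 0.1 tcp [ 0.2586 -0.5411  0.2306] F [-0.7 -0.6  0.2] w 1.004
R [[-0.0, 0.431, -0.902], [0.001, -0.902, -0.431], [-1.0, -0.001, -0.0]]
shift cm [-1.000e-02 -1.499e+01 -3.885e+01]
jaw yaw -64.46
```

Call:
{"method": "servo_tool", "body": {"plan": [0.8, 0, 0, 0, -8, 0.8, 0, 0, 0, -8, 0.8, 0, 0, 0, -8, 0.8, 0, 0, 0, -8, 0.8, 0, 0, 0, -8, 0.8, 0, 0, 0, -8, 0.8, 0, 0, 0, -8, 0.8, 0, 0, 0, -8.5, 0.8, 0, 0, 0, 0]}}

```text
time: 1.0
tcp_pos: [0.2587, -0.5412, 0.2309]
eef_rot: [-2.958, 1.57, 1.757]
ft_force: [0.2, 0.2, -0.7]
gripper_width: 0.802
```

```bash
python3 - <<'E'
from h import *
goto([.5446,-.2383,.231])
E
```

```text
t 1.0 tcp [ 0.2587 -0.5412  0.2309] F [ 0.2  0.2 -0.7] w 0.802
R [[-0.0, 1.0, 0.003], [0.001, 0.003, -1.0], [-1.0, -0.0, -0.001]]
shift cm [ 1.000e-02  2.868e+01 -3.021e+01]
jaw yaw 0.17
```

Call:
{"method": "servo_tool", "body": {"plan": [0.8, 0, 2.9, -3.0, 0, 0.8, 0, 2.9, -3.0, 0, 0.8, 0, 2.9, -3.0, 0, 0.8, 0, 2.9, -3.0, 0, 0.8, 0, 2.9, -3.0, 0, 0.8, 0, 2.9, -3.0, 0, 0.8, 0, 2.9, -3.0, 0, 0.8, 0, 2.9, -3.1, 0, 0.8, 0, 2.9, -3.1, 0, 0.8, 0, 2.6, -3.0, 0]}}

```text
time: 2.0
tcp_pos: [0.5466, -0.2375, 0.2311]
eef_rot: [-1.947, 1.571, 2.761]
ft_force: [-0.9, -0.4, -0.9]
gripper_width: 0.799
```

Call:
{"method": "servo_tool", "body": {"plan": [0.8, 0, 0, 0, 0, 0.8, 0, 0, 0, 0, 0.8, 0, 0, 0, 0]}}

```text
time: 2.3
tcp_pos: [0.545, -0.2397, 0.2311]
eef_rot: [-1.313, 1.57, -2.886]
ft_force: [-0.4, -0.2, -0.5]
gripper_width: 0.798
```

```bash
python3 - <<'E'
from h import *
goto([.5446,-.2383,.128])
snap('wrist','w0'); snap('scene','s1')
crop('s1',150,100,310,220,5)
print(get_calibration('wrist'))
E
```

```text
t 2.3 tcp [ 0.545  -0.2397  0.2311] F [-0.4 -0.2 -0.5] w 0.798
R [[-0.0, 1.0, -0.002], [-0.0, -0.002, -1.0], [-1.0, -0.0, 0.0]]
shift cm [10.31 -0.04 -0.14]
jaw yaw -0.11
{'fx': 307.0832029224906, 'fy': 307.0832029224906, 'cx': 316.8144720782612, 'cy': 200.41128626978633, 'pose': array([[ 9.99993413e-01,  3.60599192e-03,  4.13125693e-04,
         5.44746384e-01],
       [-3.57531054e-03,  9.59030680e-01,  2.83279671e-01,
        -1.67792509e-01],
       [ 6.25303987e-04, -2.83279282e-01,  9.59037256e-01,
         3.73448110e-01],
       [ 0.00000000e+00,  0.00000000e+00,  0.00000000e+00,
         1.00000000e+00]])}
```

View pics/w0.png

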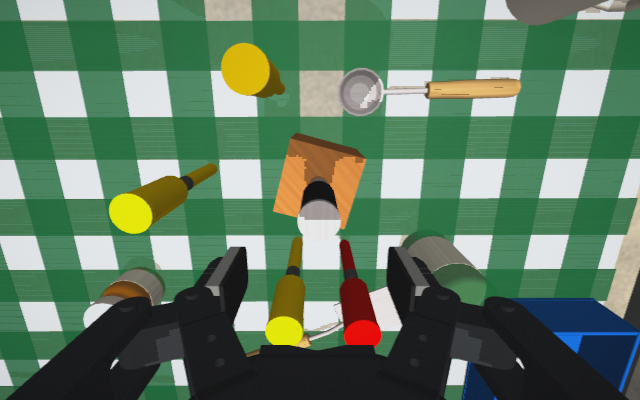

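View pics/s1_c150_100.png

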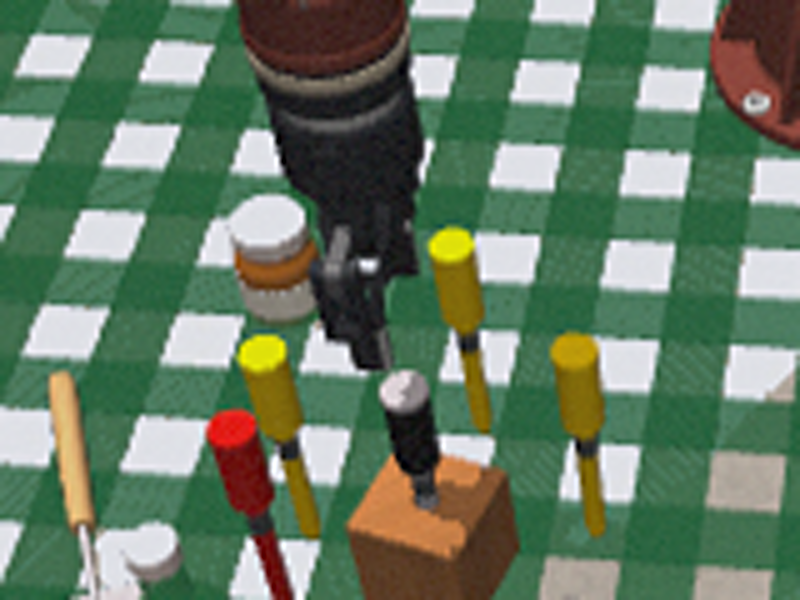

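The wrist view shows the steel cap centred at about (319,220), between the open fingers. I'll check it against the other cameras.

```bash
python3 - <<'E'
from h import *
_,d,c=ld('w0'); 
for p in [(319,220),(318,182)]: print(atz(c,*p,.181 if p[1]>200 else .121).round(4), px(c,d,*p).round(4))
crop('w0',280,170,360,250,7)
E
```

```text
[ 0.5462 -0.2378  0.181 ] [ 0.5462 -0.2379  0.1807]
[ 0.5458 -0.2258  0.121 ] [ 0.5458 -0.2253  0.123 ]
```

View pics/w0_c280_170.png

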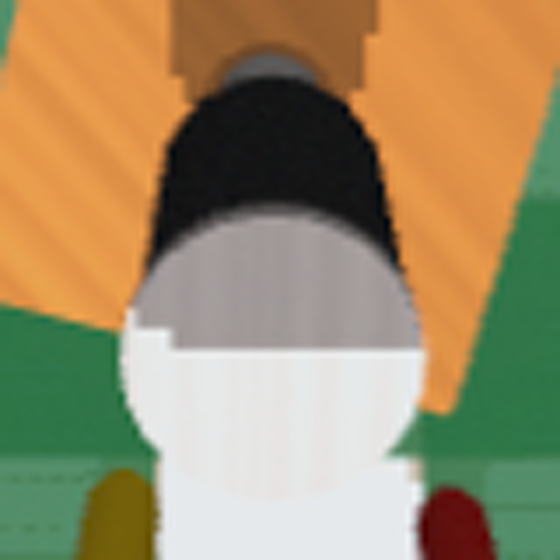

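Call:
{"method": "servo_tool", "body": {"plan": [0.8, 1, 0, -0.2, 0, 0.8, 1.5, 0, 0, 0, 0.8, 1.5, 0, 0, 0, 0.8, 1.5, 0, 0, 0, 0.8, 1.5, 0, 0, 0, 0.8, 1.5, 0, 0, 0, 0.8, 1.3, 0, 0, 0, 0.8, 0.5, 0, 0, 0, 0.8, 0, 0, 0, 0, 0.8, 0, 0, 0, 0]}}

```text
time: 3.4
tcp_pos: [0.5458, -0.2374, 0.1289]
eef_rot: [0.865, 1.57, -0.705]
ft_force: [0.4, 0.2, 0.7]
gripper_width: 0.797
```

```bash
python3 - <<'E'
from h import *
goto([.5452,-.238,.128])
snap('scene','s2');crop('s2',170,110,300,220,5)
snap('wrist','w1')
E
```

```text
t 3.4 tcp [ 0.5458 -0.2374  0.1289] F [0.4 0.2 0.7] w 0.797
R [[0.001, 1.0, 0.001], [-0.001, 0.001, -1.0], [-1.0, 0.001, 0.001]]
shift cm [ 0.09 -0.06  0.06]
jaw yaw 0.04
```

View pics/w1.png

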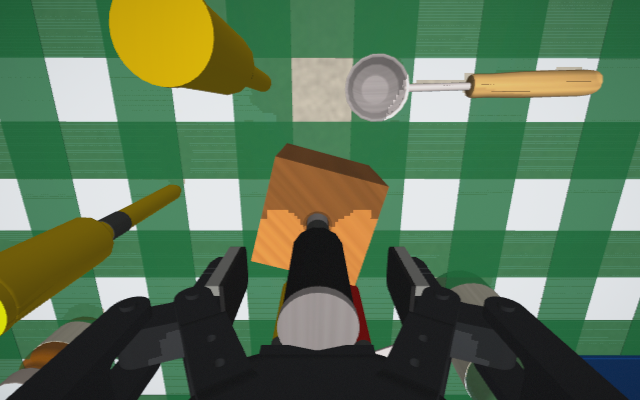

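View pics/s2_c170_110.png

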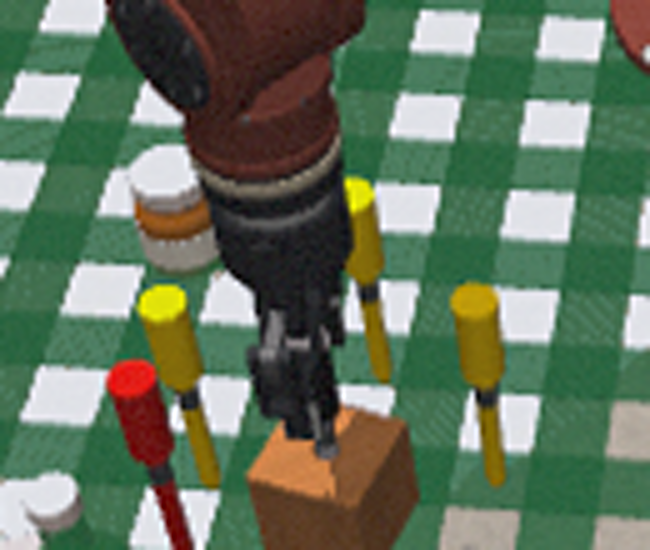

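The fingers straddle the black handle, with the cap at (318,320). Closing now.

Call:
{"method": "servo_tool", "body": {"plan": [0.25, 0, 0, 0, 0, 0.25, 0, 0, 0, 0, 0, 0, 0, 0, 0, 0, 0, 0, 0, 0, 0, 0, 0, 0, 0, 0, 0, 0, 0, 0, 0, 0, 0, 0, 0, 0, 0, 0, 0, 0], "newtons": 80}}

```text
time: 4.3
tcp_pos: [0.5457, -0.2374, 0.1288]
eef_rot: [0.912, 1.57, -0.658]
ft_force: [0.3, 0.5, 5.5]
gripper_width: 0.313
```

```bash
python3 - <<'E'
from h import *
goto([.5452,-.238,.128])
E
```

```text
t 4.3 tcp [ 0.5457 -0.2374  0.1288] F [0.3 0.5 5.5] w 0.313
R [[0.001, 1.0, 0.001], [-0.001, 0.001, -1.0], [-1.0, 0.001, 0.001]]
shift cm [ 0.08 -0.05  0.06]
jaw yaw 0.04
```

Call:
{"method": "servo_tool", "body": {"plan": [0, -0.3, 0, 0, 0, 0, -1, 0, 0, 0, 0, -1.5, 0, 0, 0, 0, -2, 0, 0, 0, 0, -2, 0, 0, 0, 0, -2, 0, 0, 0, 0, -2, 0, 0, 0, 0, -2, 0, 0, 0, 0, -2, 0, 0, 0, 0, -2, 0, 0, 0]}}

```text
time: 5.3
tcp_pos: [0.545, -0.2369, 0.2983]
eef_rot: [-0.393, 1.57, -1.963]
ft_force: [-0.6, -0.5, -1.0]
gripper_width: 0.306
```

Call:
{"method": "servo_tool", "body": {"plan": [0, -2, 0, 0, 0, 0, 0, 0, 0, 0, 0, 0, 0, 0, 0, 0, 0, 0, 0, 0]}}

```text
time: 5.7
tcp_pos: [0.5451, -0.2369, 0.3152]
eef_rot: [-2.123, 1.569, 2.59]
ft_force: [-0.7, -0.2, -1.3]
gripper_width: 0.306
```

```bash
python3 - <<'E'
from h import *
goto([.5,-.1,.32])
snap('scene','s3');crop('s3',150,60,310,220,5)
snap('wrist','w2')
E
```

```text
t 5.7 tcp [ 0.5451 -0.2369  0.3152] F [-0.7 -0.2 -1.3] w 0.306
R [[-0.001, 1.0, 0.001], [0.001, 0.001, -1.0], [-1.0, -0.001, -0.001]]
shift cm [ -0.46  -4.51 -13.7 ]
jaw yaw 0.04
```

View pics/s3_c150_60.png

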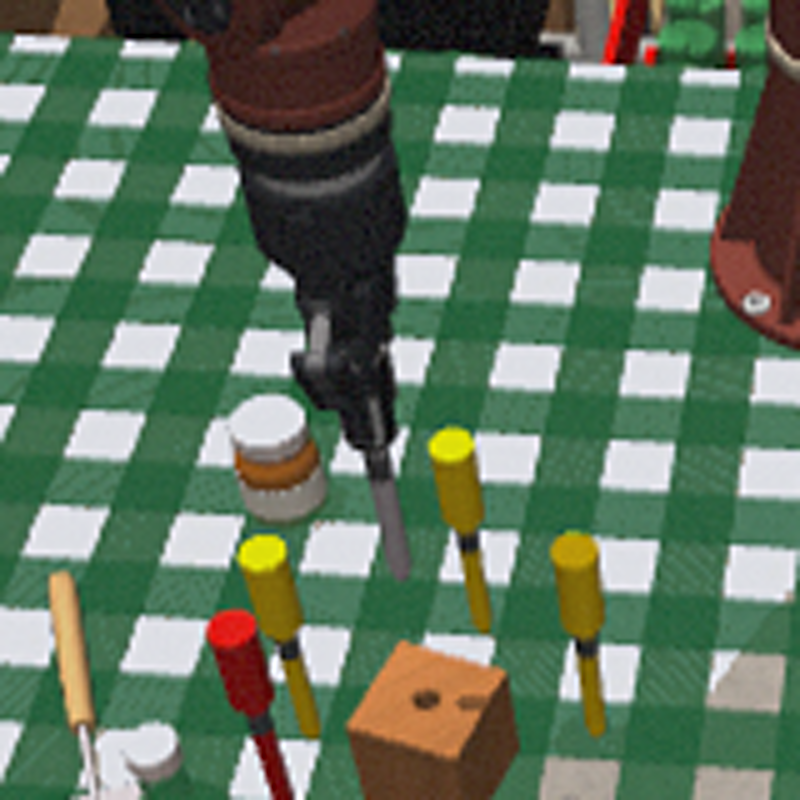

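View pics/w2.png

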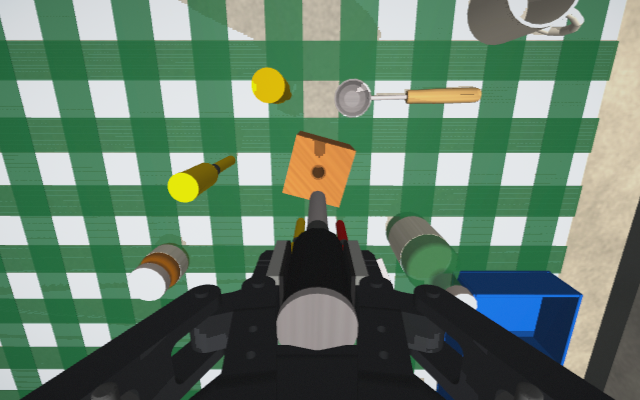

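The probe is out, and the tip shows at (317,193) in the wrist view with the empty rack hole at (318,172). I'll move towards the warmer, stopping short so the wrist camera can see the wells.

Call:
{"method": "servo_tool", "body": {"plan": [0, 0, -0.1, -1.5, 0, 0, 0, -0.2, -3, 0, 0, 0, -0.2, -3, 0, 0, 0, -0.3, -4, 0, 0, 0, -0.3, -4, 0, 0, 0, -0.3, -4, 0, 0, 0, -0.2, -4, 0, 0, 0, -0.2, -3, 0, 0, 0, -0.2, -3, 0, 0, 0, 0, -1, 0]}}

```text
time: 6.8
tcp_pos: [0.5242, 0.0709, 0.3162]
eef_rot: [-2.719, 1.57, 1.997]
ft_force: [0.0, 0.1, -0.9]
gripper_width: 0.307
```

Call:
{"method": "servo_tool", "body": {"plan": [0, 0, 0, 0, 0, 0, 0, 0, 0, 0, 0, 0, 0, 0, 0, 0, 0, 0, 0, 0]}}

```text
time: 7.2
tcp_pos: [0.5254, 0.0668, 0.3161]
eef_rot: [-0.791, 1.571, -2.363]
ft_force: [0.3, -0.1, -0.9]
gripper_width: 0.31
```

```bash
python3 - <<'E'
from h import *
goto([.525,.1375,.315])
snap('wrist','w3');snap('scene','s4');crop('s4',280,60,440,220,5)
E
```

```text
t 7.2 tcp [0.5254 0.0668 0.3161] F [ 0.3 -0.1 -0.9] w 0.31
R [[-0.0, 1.0, -0.001], [-0.0, -0.001, -1.0], [-1.0, -0.0, 0.0]]
shift cm [ 0.11 -0.04 -7.07]
jaw yaw -0.04
```

View pics/w3.png

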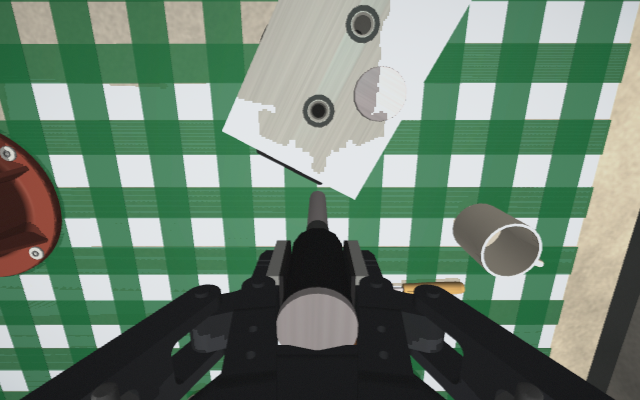

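View pics/s4_c280_60.png

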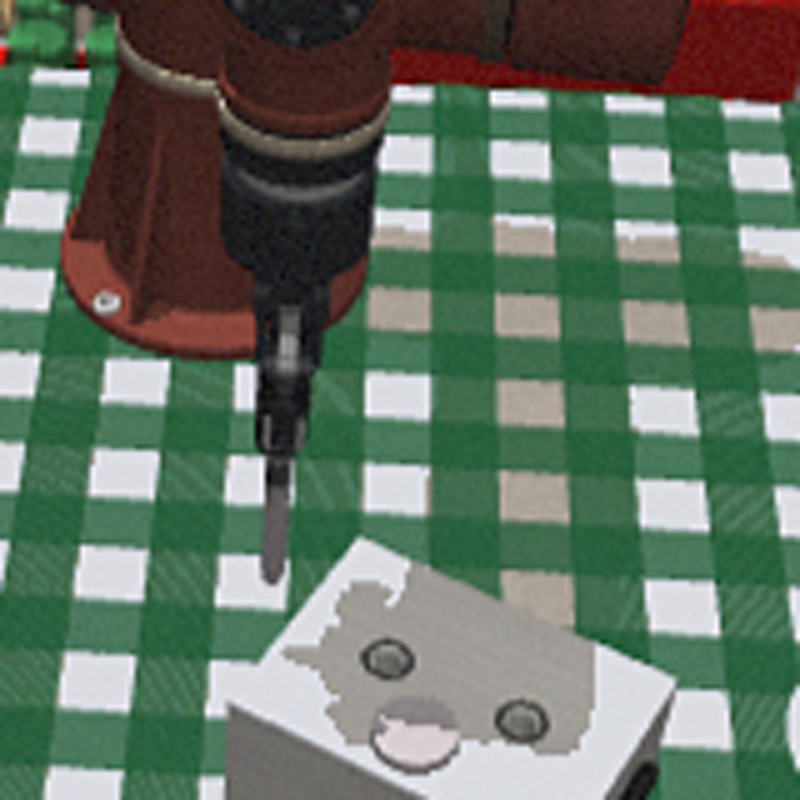

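```bash
python3 - <<'E'
from h import *
crop('w3',280,0,400,130,6); crop('w3',285,170,350,235,10)
E
```

```text
(no output)
```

View pics/w3_c280_0.png

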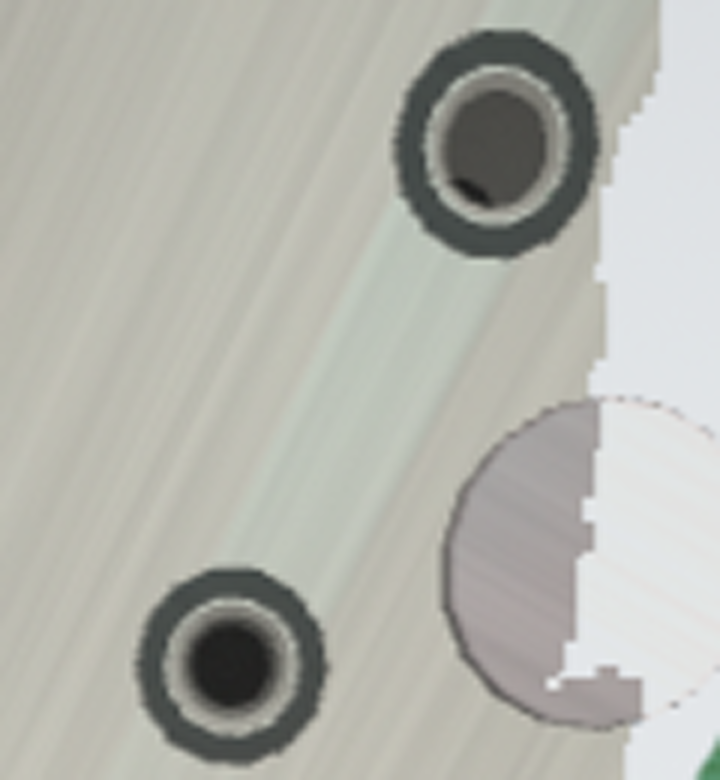

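View pics/w3_c285_170.png

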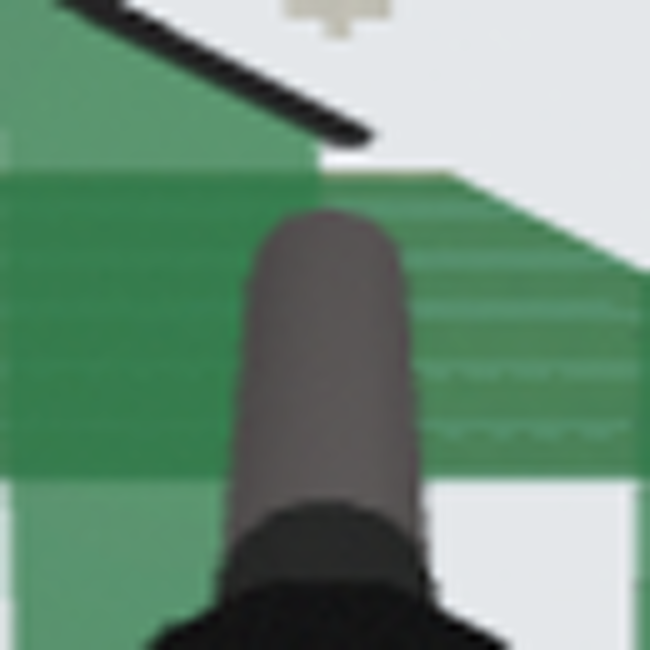

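```bash
python3 - <<'E'
from h import *
_,d,c=ld('w3')
a=atz(c,318.2,110.4,.13);b=atz(c,362.2,23.5,.13);print('near',a.round(4),'far',b.round(4),np.linalg.norm(a-b))
print('tip rim',atz(c,317.3,190.5,.192).round(4), px(c,d,317,194).round(4))
print('cap',atz(c,317,320,.368).round(4),px(c,d,317,325).round(4))
crop('s4',320,140,350,180,15)
E
```

```text
near [0.5268 0.1385 0.13  ] far [0.5688 0.2178 0.13  ] 0.08978755777411443
tip rim [0.5256 0.0697 0.192 ] [0.5253 0.0726 0.2143]
cap [0.5251 0.0693 0.368 ] [0.5251 0.0666 0.3672]
```

View pics/s4_c320_140.png

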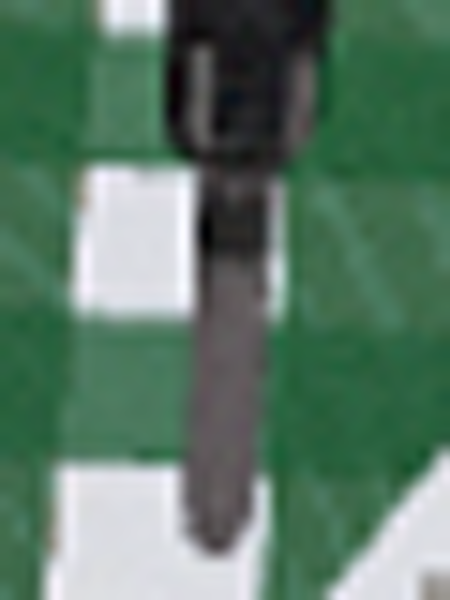

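```bash
python3 - <<'E'
from h import *
_,d,c=ld('s4')
print(atz(c,334.0,176.2,.192).round(4))
# wells from s4 crop bounding boxes (5x, 280,60)
for x,y in ((388,659),(522,721)):
    print(atz(c,(x+.5)/5-.5+280,(y+.5)/5-.5+60,.13).round(4))
E
```

```text
[0.5242 0.0652 0.192 ]
[0.5238 0.1379 0.13  ]
[0.5658 0.2178 0.13  ]
```

Call:
{"method": "servo_tool", "body": {"plan": [0, 0, 0.2, -1, 0, 0, 0, 0, -2, 0, 0, 0, 0, -2, 0, 0, 0, 0, -1.5, 0, 0, 0.5, 0, -0.8, 0, 0, 1, 0, 0, 0, 0, 1.5, 0, 0, 0, 0, 1.2, 0, 0, 0, 0, 0.5, 0, 0, 0, 0, 0, 0, 0, 0]}}

```text
time: 8.3
tcp_pos: [0.5268, 0.1404, 0.2682]
eef_rot: [-1.435, 1.569, -3.006]
ft_force: [-0.8, -0.6, -0.5]
gripper_width: 0.308
```

Call:
{"method": "servo_tool", "body": {"plan": [0, 0, 0, 0, 0, 0, 0, 0, 0, 0, 0, 0, 0, 0, 0]}}

```text
time: 8.6
tcp_pos: [0.5275, 0.1408, 0.2699]
eef_rot: [1.486, 1.57, -0.084]
ft_force: [-0.0, -0.1, -1.0]
gripper_width: 0.307
```

```bash
python3 - <<'E'
from h import *
goto([.527,.1385,.26])
snap('wrist','w4');snap('scene','s5');crop('s5',330,140,400,200,11);crop('w4',270,130,370,220,8)
E
```

```text
t 8.6 tcp [0.5275 0.1408 0.2699] F [-0.  -0.1 -1. ] w 0.307
R [[0.001, 1.0, 0.001], [-0.0, 0.001, -1.0], [-1.0, 0.001, 0.0]]
shift cm [ 0.99 -0.05  0.23]
jaw yaw 0.04
```

View pics/w4_c270_130.png

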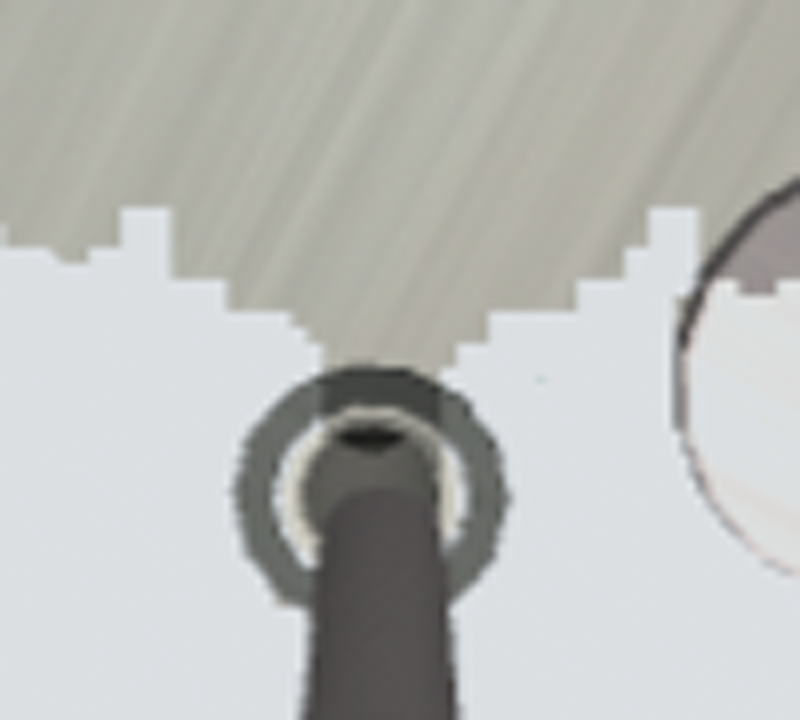

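View pics/s5_c330_140.png

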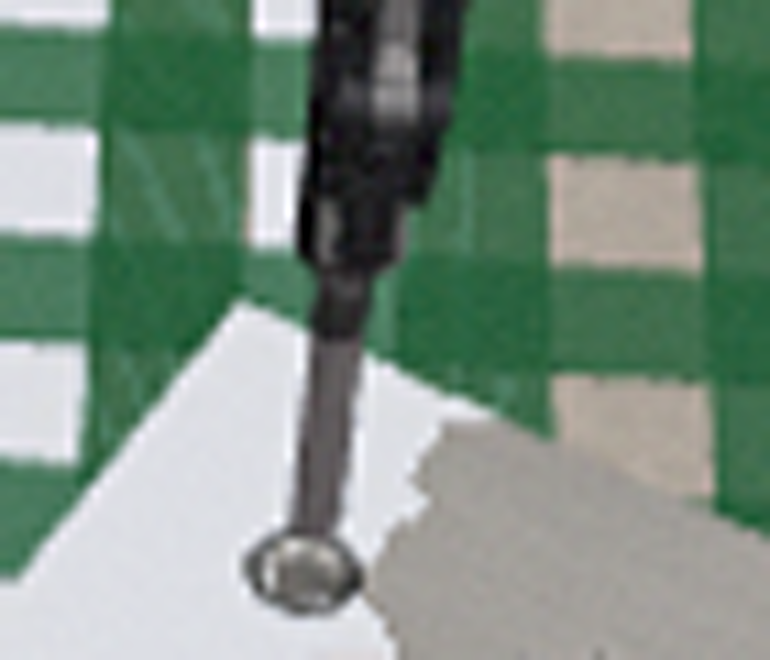

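```bash
python3 - <<'E'
from h import *
_,d,c=ld('w4')
T=lambda x,y:((x+.5)/8-.5+270,(y+.5)/8-.5+130)
for n,x,y,z in (('ctr',372,497,.13),('top',372,365,.13),('L',235,497,.13),('R',509,497,.13),('intop',372,405,.13),('tip',380,490,.146)): print(n,atz(c,*T(x,y),z).round(4))
_,d,c=ld('s5')
T=lambda x,y:((x+.5)/11-.5+330,(y+.5)/11-.5+140)
for n,x,y,z in (('ctr',304,572,.13),('L',245,572,.13),('R',363,572,.13),('B',304,616,.13),('tip',318,536,.146)): print(n,atz(c,*T(x,y),z).round(4))
E
```

```text
ctr [0.5267 0.1384 0.13  ]
top [0.5268 0.1544 0.13  ]
L [0.5105 0.1385 0.13  ]
R [0.543  0.1384 0.13  ]
intop [0.5267 0.1496 0.13  ]
tip [0.5276 0.1435 0.146 ]
ctr [0.5244 0.1379 0.13  ]
L [0.5257 0.1217 0.13  ]
R [0.523  0.1541 0.13  ]
B [0.5402 0.1381 0.13  ]
tip [0.5249 0.1404 0.146 ]
```

Call:
{"method": "servo_tool", "body": {"plan": [0, 0.5, 0, 0.1, 0, 0, 0.5, 0, 0.07, 0, 0, 0.4, 0, 0, 0, 0, 0.3, 0, 0, 0, 0, 0.2, 0, 0, 0, 0, 0.2, 0, 0, 0, 0, 0, 0, 0, 0, 0, 0, 0, 0, 0]}}

```text
time: 9.5
tcp_pos: [0.5273, 0.1391, 0.2484]
eef_rot: [1.097, 1.571, -0.473]
ft_force: [-0.4, 1.1, -0.7]
gripper_width: 0.31
```

```bash
python3 - <<'E'
from h import *
goto([.527,.1385,.24])
print(get_obs()['torque'])
snap('wrist','w5');snap('scene','s6');crop('s6',330,140,400,200,11);crop('w5',270,130,370,220,8)
E
```

```text
t 9.5 tcp [0.5273 0.1391 0.2484] F [-0.4  1.1 -0.7] w 0.31
R [[0.0, 1.0, 0.001], [-0.0, 0.001, -1.0], [-1.0, 0.0, 0.0]]
shift cm [ 0.84 -0.03  0.06]
jaw yaw 0.05
[ 0.0196664   0.04746746 -0.01290099]
```

View pics/w5_c270_130.png

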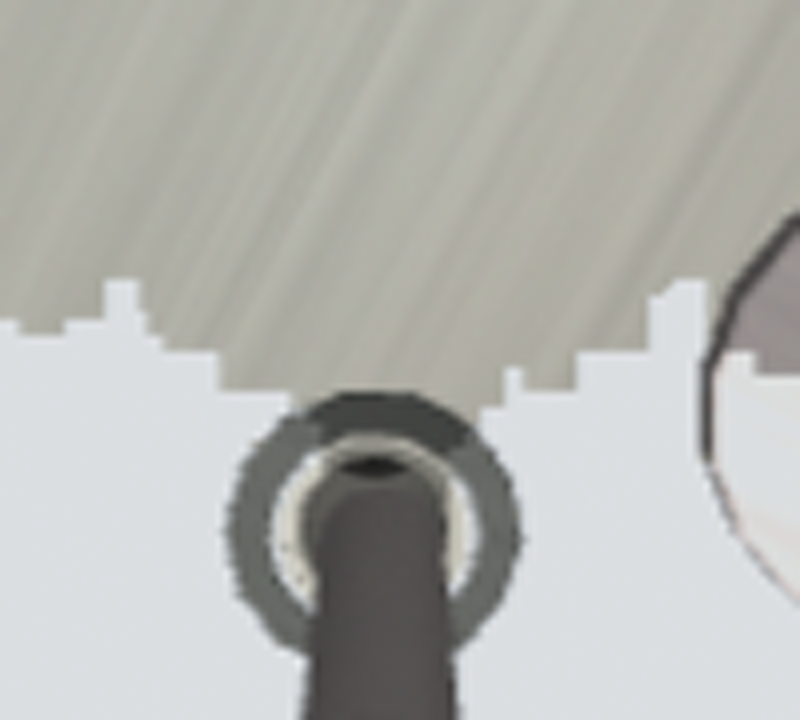

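View pics/s6_c330_140.png

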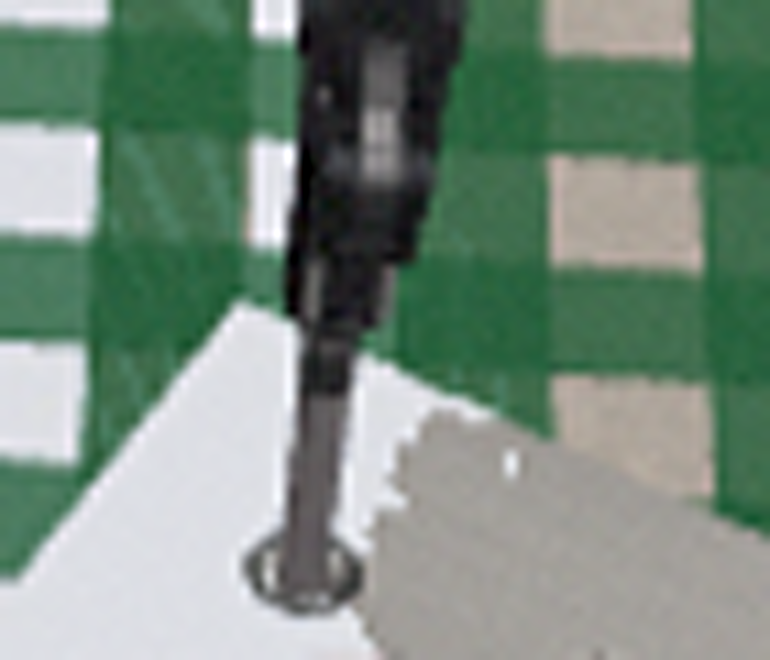

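Call:
{"method": "servo_tool", "body": {"plan": [0, 0.3, -0.05, 0, 0, 0, 0.5, 0, 0, 0, 0, 0.6, 0, 0, 0, 0, 0.6, 0, 0, 0, 0, 0.6, 0, 0, 0, 0, 0.6, 0, 0, 0, 0, 0.6, 0, 0, 0, 0, 0.3, 0, 0, 0, 0, 0, 0, 0, 0, 0, 0, 0, 0, 0]}}

```text
time: 10.6
tcp_pos: [0.5268, 0.1391, 0.2074]
eef_rot: [1.442, 1.571, -0.128]
ft_force: [-0.3, 0.1, -1.0]
gripper_width: 0.308
```

```bash
python3 - <<'E'
from h import *
goto([.527,.1385,.2])
print(get_obs()['torque'])
E
```

```text
t 10.6 tcp [0.5268 0.1391 0.2074] F [-0.3  0.1 -1. ] w 0.308
R [[0.0, 1.0, 0.001], [-0.0, 0.001, -1.0], [-1.0, 0.0, 0.0]]
shift cm [0.74 0.02 0.06]
jaw yaw 0.04
[ 0.00443908 -0.02483352  0.01411508]
```

Call:
{"method": "servo_tool", "body": {"plan": [0, 0.3, 0, 0, 0, 0, 0.3, 0, 0, 0, 0, 0.2, 0, 0, 0, 0, 0.1, 0, 0, 0, 0, 0.05, 0, 0, 0, 0, 0.05, 0, 0, 0, 0, 0, 0, 0, 0]}}

```text
time: 11.3
tcp_pos: [0.5268, 0.1391, 0.1975]
eef_rot: [1.156, 1.57, -0.414]
ft_force: [-0.6, 0.1, 0.1]
gripper_width: 0.31
```

Call:
{"method": "servo_tool", "body": {"plan": [0, 0.05, 0, 0, 0, 0, 0.05, 0, 0, 0, 0, 0.05, 0, 0, 0, 0, 0, 0, 0, 0]}}

```text
time: 11.7
tcp_pos: [0.527, 0.1391, 0.1968]
eef_rot: [1.499, 1.57, -0.071]
ft_force: [-1.2, -0.0, 5.8]
gripper_width: 0.31
```

Call:
{"method": "servo_tool", "body": {"plan": [0, 0.05, 0, 0, 0, 0, 0.05, 0, 0, 0, 0, 0.05, 0, 0, 0, 0, 0, 0, 0, 0]}}

```text
time: 12.1
tcp_pos: [0.5269, 0.1391, 0.1952]
eef_rot: [1.481, 1.57, -0.089]
ft_force: [-1.5, -0.0, 5.4]
gripper_width: 0.311
```

Call:
{"method": "servo_tool", "body": {"plan": [0, 0.05, 0, 0, 0, 0, 0.05, 0, 0, 0, 0, 0.05, 0, 0, 0, 0, 0.05, 0, 0, 0]}}

```text
time: 12.5
tcp_pos: [0.527, 0.1392, 0.1933]
eef_rot: [1.525, 1.57, -0.045]
ft_force: [-1.0, 0.5, 5.9]
gripper_width: 0.306
```

Call:
{"method": "servo_tool", "body": {"plan": [0, 0.05, 0, 0, 0, 0, 0.05, 0, 0, 0, 0, 0.05, 0, 0, 0, 0, 0.05, 0, 0, 0]}}

```text
time: 12.9
tcp_pos: [0.527, 0.1391, 0.1913]
eef_rot: [1.495, 1.57, -0.075]
ft_force: [-2.2, 0.5, 7.3]
gripper_width: 0.31
```

Call:
{"method": "servo_tool", "body": {"plan": [0, 0.05, 0, 0, 0, 0, 0.05, 0, 0, 0, 0, 0.05, 0, 0, 0, 0, 0.05, 0, 0, 0]}}

```text
time: 13.3
tcp_pos: [0.527, 0.1392, 0.1893]
eef_rot: [1.515, 1.57, -0.055]
ft_force: [-2.0, 0.6, 8.2]
gripper_width: 0.31
```

Call:
{"method": "servo_tool", "body": {"plan": [0, 0.05, 0, 0, 0, 0, 0.05, 0, 0, 0, 0, 0.05, 0, 0, 0, 0, 0.05, 0, 0, 0]}}

```text
time: 13.7
tcp_pos: [0.527, 0.1391, 0.1873]
eef_rot: [1.479, 1.57, -0.091]
ft_force: [-2.2, -0.0, 6.8]
gripper_width: 0.309
```

Call:
{"method": "servo_tool", "body": {"plan": [0, 0.05, 0, 0, 0, 0, 0.05, 0, 0, 0, 0, 0.05, 0, 0, 0, 0, 0.05, 0, 0, 0]}}

```text
time: 14.1
tcp_pos: [0.527, 0.1391, 0.1853]
eef_rot: [1.493, 1.57, -0.077]
ft_force: [-1.1, -0.6, 7.4]
gripper_width: 0.312
```

Call:
{"method": "servo_tool", "body": {"plan": [0, 0.05, 0, 0, 0, 0, 0.05, 0, 0, 0, 0, 0.05, 0, 0, 0, 0, 0.05, 0, 0, 0]}}

```text
time: 14.5
tcp_pos: [0.527, 0.1392, 0.1833]
eef_rot: [1.49, 1.57, -0.08]
ft_force: [-2.0, 0.2, 7.5]
gripper_width: 0.308
```

Call:
{"method": "servo_tool", "body": {"plan": [0, 0.05, 0, 0, 0, 0, 0.05, 0, 0, 0, 0, 0.05, 0, 0, 0, 0, 0.05, 0, 0, 0]}}

```text
time: 14.9
tcp_pos: [0.5269, 0.1391, 0.1813]
eef_rot: [1.451, 1.57, -0.119]
ft_force: [-1.9, 0.3, 6.2]
gripper_width: 0.306
```

Call:
{"method": "servo_tool", "body": {"plan": [0, 0.05, 0, 0, 0, 0, 0.05, 0, 0, 0, 0, 0.05, 0, 0, 0, 0, 0.05, 0, 0, 0]}}

```text
time: 15.3
tcp_pos: [0.527, 0.1391, 0.1793]
eef_rot: [1.477, 1.57, -0.093]
ft_force: [-2.2, -0.2, 6.9]
gripper_width: 0.307
```

Call:
{"method": "servo_tool", "body": {"plan": [0, 0.05, 0, 0, 0, 0, 0.05, 0, 0, 0, 0, 0.05, 0, 0, 0, 0, 0.05, 0, 0, 0]}}

```text
time: 15.7
tcp_pos: [0.527, 0.1391, 0.1773]
eef_rot: [1.502, 1.57, -0.068]
ft_force: [-1.8, 0.2, 6.9]
gripper_width: 0.312
```

```bash
python3 - <<'E'
from h import *
snap('wrist','w6');snap('scene','s7');crop('s7',330,140,400,200,11);crop('w6',260,150,380,380,3)
E
```

```text
(no output)
```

View pics/w6_c260_150.png

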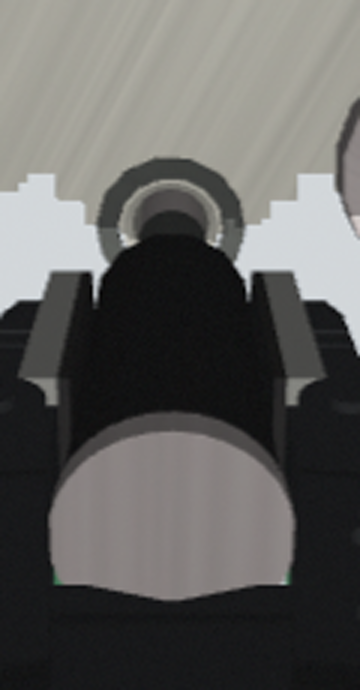

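View pics/s7_c330_140.png

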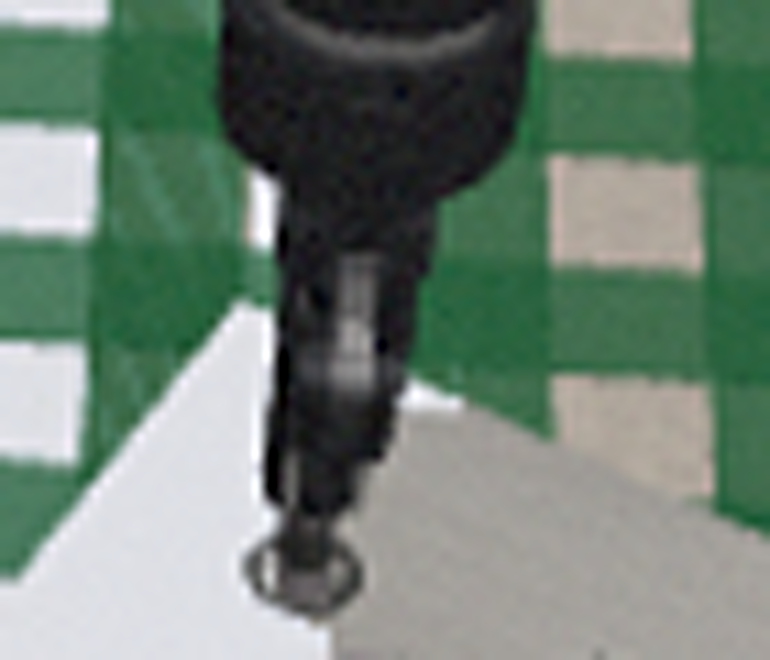

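The probe is about 76 mm deep at seal force only. That is past the fouled range (60–73 mm), so this is the clear well. The cap hasn't slipped in the fingers and the band is nearing the mouth. I'll carry on.

Call:
{"method": "servo_tool", "body": {"plan": [0, 0.05, 0, 0, 0, 0, 0.05, 0, 0, 0, 0, 0.05, 0, 0, 0, 0, 0.05, 0, 0, 0, 0, 0.05, 0, 0, 0, 0, 0.05, 0, 0, 0, 0, 0.05, 0, 0, 0, 0, 0.05, 0, 0, 0]}}

```text
time: 16.6
tcp_pos: [0.527, 0.1391, 0.1733]
eef_rot: [1.453, 1.57, -0.117]
ft_force: [-2.2, -0.3, 6.5]
gripper_width: 0.308
```

Call:
{"method": "servo_tool", "body": {"plan": [0, 0.05, 0, 0, 0, 0, 0.05, 0, 0, 0, 0, 0.05, 0, 0, 0, 0, 0.05, 0, 0, 0]}}

```text
time: 17.0
tcp_pos: [0.527, 0.1391, 0.1713]
eef_rot: [1.486, 1.57, -0.084]
ft_force: [-2.3, 0.2, 7.4]
gripper_width: 0.307
```

Call:
{"method": "servo_tool", "body": {"plan": [0, 0.05, 0, 0, 0, 0, 0.05, 0, 0, 0, 0, 0.05, 0, 0, 0, 0, 0.05, 0, 0, 0]}}

```text
time: 17.4
tcp_pos: [0.527, 0.1391, 0.1693]
eef_rot: [1.476, 1.57, -0.095]
ft_force: [-1.5, -0.3, 6.4]
gripper_width: 0.306
```

Call:
{"method": "servo_tool", "body": {"plan": [0, 0.04, 0, 0, 0, 0, 0.04, 0, 0, 0, 0, 0.04, 0, 0, 0]}}

```text
time: 17.7
tcp_pos: [0.527, 0.1391, 0.1681]
eef_rot: [1.488, 1.57, -0.082]
ft_force: [-0.9, 0.6, 7.2]
gripper_width: 0.31
```

Depth is now about 85.7 mm, so I'll take finer steps.

Call:
{"method": "servo_tool", "body": {"plan": [0, 0.04, 0, 0, 0, 0, 0.04, 0, 0, 0, 0, 0.04, 0, 0, 0]}}

```text
time: 18.0
tcp_pos: [0.527, 0.1392, 0.1669]
eef_rot: [1.502, 1.57, -0.068]
ft_force: [-2.1, -0.5, 7.7]
gripper_width: 0.31
```

Call:
{"method": "servo_tool", "body": {"plan": [0, 0.04, 0, 0, 0, 0, 0.04, 0, 0, 0, 0, 0.04, 0, 0, 0]}}

```text
time: 18.3
tcp_pos: [0.527, 0.1391, 0.1657]
eef_rot: [1.482, 1.57, -0.088]
ft_force: [-2.2, 0.4, 7.2]
gripper_width: 0.31
```

Call:
{"method": "servo_tool", "body": {"plan": [0, 0.04, 0, 0, 0, 0, 0.04, 0, 0, 0, 0, 0.04, 0, 0, 0]}}

```text
time: 18.6
tcp_pos: [0.527, 0.1391, 0.1645]
eef_rot: [1.478, 1.57, -0.092]
ft_force: [-1.8, 0.2, 6.8]
gripper_width: 0.31
```

Call:
{"method": "servo_tool", "body": {"plan": [0, 0.04, 0, 0, 0, 0, 0.04, 0, 0, 0]}}

```text
time: 18.8
tcp_pos: [0.527, 0.1392, 0.1637]
eef_rot: [1.497, 1.57, -0.073]
ft_force: [-2.0, 0.7, 6.4]
gripper_width: 0.305
```

Call:
{"method": "servo_tool", "body": {"plan": [0, 0.04, 0, 0, 0, 0, 0.04, 0, 0, 0]}}

```text
time: 19.0
tcp_pos: [0.527, 0.1391, 0.1629]
eef_rot: [1.481, 1.57, -0.089]
ft_force: [-2.9, 0.2, 6.6]
gripper_width: 0.308
```

Call:
{"method": "servo_tool", "body": {"plan": [0, 0.04, 0, 0, 0, 0, 0.04, 0, 0, 0]}}

```text
time: 19.2
tcp_pos: [0.527, 0.1391, 0.1621]
eef_rot: [1.47, 1.57, -0.1]
ft_force: [-2.1, -0.2, 7.0]
gripper_width: 0.311
```

Call:
{"method": "servo_tool", "body": {"plan": [0, 0.04, 0, 0, 0, 0, 0.04, 0, 0, 0]}}

```text
time: 19.4
tcp_pos: [0.527, 0.1391, 0.1613]
eef_rot: [1.484, 1.57, -0.086]
ft_force: [-2.2, -0.1, 6.7]
gripper_width: 0.31
```

Call:
{"method": "servo_tool", "body": {"plan": [0, 0.04, 0, 0, 0, 0, 0.04, 0, 0, 0]}}

```text
time: 19.6
tcp_pos: [0.527, 0.1391, 0.1605]
eef_rot: [1.505, 1.57, -0.065]
ft_force: [-1.8, 0.8, 5.9]
gripper_width: 0.31
```

Call:
{"method": "servo_tool", "body": {"plan": [0, 0.04, 0, 0, 0, 0, 0.04, 0, 0, 0]}}

```text
time: 19.8
tcp_pos: [0.527, 0.1391, 0.1597]
eef_rot: [1.502, 1.57, -0.068]
ft_force: [-3.0, -0.3, 5.1]
gripper_width: 0.309
```

Call:
{"method": "servo_tool", "body": {"plan": [0, 0.04, 0, 0, 0, 0, 0.04, 0, 0, 0]}}

```text
time: 20.0
tcp_pos: [0.527, 0.1391, 0.1589]
eef_rot: [1.45, 1.57, -0.12]
ft_force: [-1.1, -0.7, 6.2]
gripper_width: 0.309
```

Call:
{"method": "servo_tool", "body": {"plan": [0, 0.04, 0, 0, 0, 0, 0.04, 0, 0, 0]}}

```text
time: 20.2
tcp_pos: [0.527, 0.1391, 0.1581]
eef_rot: [1.471, 1.57, -0.099]
ft_force: [-2.8, -0.6, 6.7]
gripper_width: 0.308
```

Call:
{"method": "servo_tool", "body": {"plan": [0, 0.04, 0, 0, 0, 0, 0.04, 0, 0, 0]}}

```text
time: 20.4
tcp_pos: [0.527, 0.1391, 0.1573]
eef_rot: [1.494, 1.57, -0.076]
ft_force: [-2.8, 0.3, 6.5]
gripper_width: 0.31
```

Call:
{"method": "servo_tool", "body": {"plan": [0, 0.04, 0, 0, 0, 0, 0.04, 0, 0, 0]}}

```text
time: 20.6
tcp_pos: [0.527, 0.1391, 0.1565]
eef_rot: [1.484, 1.57, -0.086]
ft_force: [-2.8, 0.2, 6.8]
gripper_width: 0.307
```

Call:
{"method": "servo_tool", "body": {"plan": [0, 0.04, 0, 0, 0, 0, 0.04, 0, 0, 0]}}

```text
time: 20.8
tcp_pos: [0.527, 0.1391, 0.1557]
eef_rot: [1.497, 1.57, -0.073]
ft_force: [-3.0, 0.7, 7.1]
gripper_width: 0.308
```

Call:
{"method": "servo_tool", "body": {"plan": [0, 0.04, 0, 0, 0, 0, 0.04, 0, 0, 0]}}

```text
time: 21.0
tcp_pos: [0.5271, 0.1391, 0.1554]
eef_rot: [1.5, 1.569, -0.07]
ft_force: [-3.7, 0.6, 12.6]
gripper_width: 0.309
```

The force is rising at about 98 mm, so the probe has bottomed. Holding one row to see it settle.

Call:
{"method": "servo_tool", "body": {"plan": [0, 0, 0, 0, 0]}}

```text
time: 21.1
tcp_pos: [0.5271, 0.1391, 0.1554]
eef_rot: [1.514, 1.569, -0.056]
ft_force: [-3.8, -0.0, 10.5]
gripper_width: 0.31
```

Call:
{"method": "servo_tool", "body": {"plan": [0, 0.03, 0, 0, 0, 0, 0.03, 0, 0, 0]}}

```text
time: 21.3
tcp_pos: [0.5272, 0.1392, 0.1553]
eef_rot: [1.521, 1.569, -0.048]
ft_force: [-4.1, 0.6, 15.7]
gripper_width: 0.308
```

Call:
{"method": "servo_tool", "body": {"plan": [0, 0.03, 0, 0, 0, 0, 0.02, 0, 0, 0]}}

```text
time: 21.5
tcp_pos: [0.5273, 0.1392, 0.1552]
eef_rot: [1.524, 1.568, -0.046]
ft_force: [-4.9, -0.2, 17.7]
gripper_width: 0.312
```

Call:
{"method": "servo_tool", "body": {"plan": [0, 0.02, 0, 0, 0, 0, 0, 0, 0, 0, 0, 0, 0, 0, 0, 0, 0, 0, 0, 0, 0, 0, 0, 0, 0, 0, 0, 0, 0, 0, 0, 0, 0, 0, 0]}}

```text
time: 22.2
tcp_pos: [0.5273, 0.1392, 0.1552]
eef_rot: [1.527, 1.568, -0.043]
ft_force: [-5.4, -1.2, 18.1]
gripper_width: 0.307
```

```bash
python3 - <<'E'
from h import *
goto([.527,.1385,.155])
snap('wrist','w7');snap('scene','s8');crop('s8',330,140,400,200,11);crop('w7',260,150,380,380,3)
E
```

```text
t 22.2 tcp [0.5273 0.1392 0.1552] F [-5.4 -1.2 18.1] w 0.307
R [[0.003, 1.0, 0.001], [-0.0, 0.001, -1.0], [-1.0, 0.003, 0.0]]
shift cm [ 0.02 -0.03  0.07]
jaw yaw 0.05
```

View pics/w7_c260_150.png

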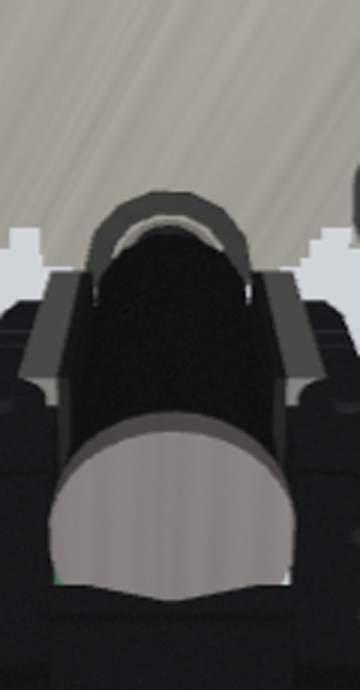

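View pics/s8_c330_140.png

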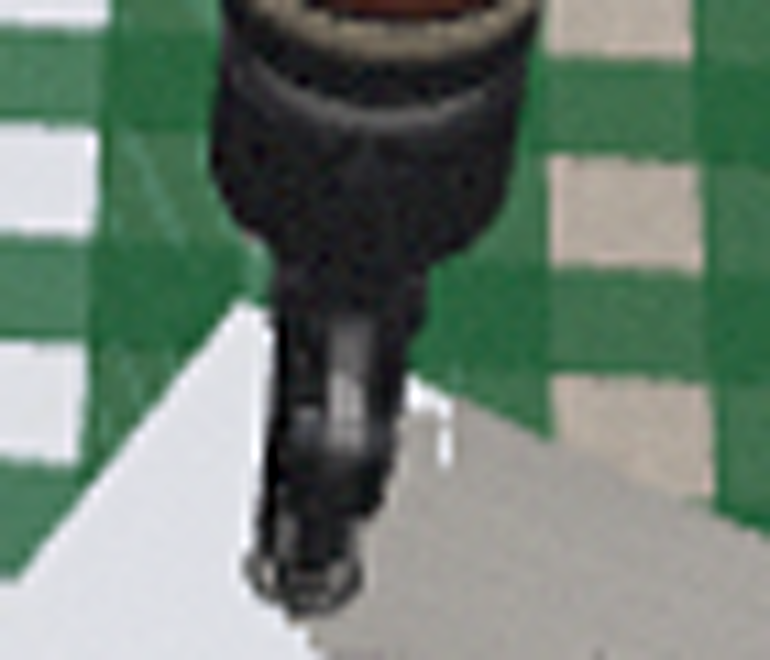

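Bottomed: depth is about 98.5 mm, the band is sunk in the mouth, and about 19 N was held for over 0.7 s. I'll ease the load and release.

Call:
{"method": "servo_tool", "body": {"plan": [0, -0.04, 0, 0, 0, 0, -0.04, 0, 0, 0, 0, 0, 0, 0, 0, 0.6, 0, 0, 0, 0, 0.6, 0, 0, 0, 0, 0.6, 0, 0, 0, 0, 0.6, 0, 0, 0, 0, 0.6, 0, 0, 0, 0]}}

```text
time: 23.1
tcp_pos: [0.5266, 0.1391, 0.1532]
eef_rot: [-1.29, 1.57, -2.86]
ft_force: [0.6, 0.5, 0.0]
gripper_width: 0.6
```

```bash
python3 - <<'E'
from h import *
goto([.527,.1391,.155])
snap('wrist','w8')
E
```

```text
t 23.1 tcp [0.5266 0.1391 0.1532] F [0.6 0.5 0. ] w 0.6
R [[-0.0, 1.0, 0.001], [-0.0, 0.001, -1.0], [-1.0, -0.0, 0.0]]
shift cm [-0.18  0.04 -0.  ]
jaw yaw 0.04
```

View pics/w8.png

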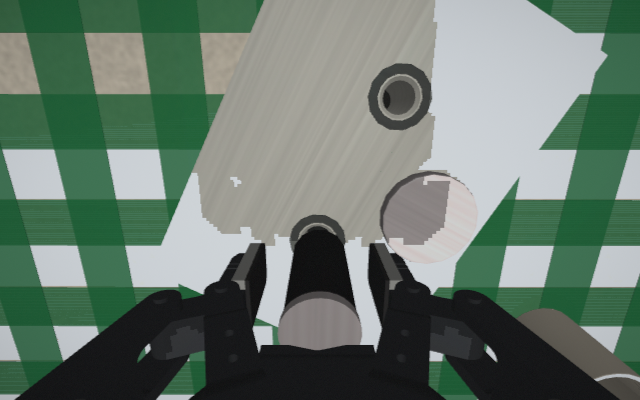

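The fingers are open on both sides of the handle. Retracting straight up.

Call:
{"method": "servo_tool", "body": {"plan": [0.6, -0.5, 0, 0, 0, 0.6, -1, 0, 0, 0, 0.6, -1.5, 0, 0, 0, 0.6, -2, 0, 0, 0, 0.6, -2, 0, 0, 0, 0.6, -2, 0, 0, 0, 0.6, -2, 0, 0, 0, 0.6, -1.5, 0, 0, 0, 0.6, -1, 0, 0, 0, 0.6, 0, 0, 0, 0]}}

```text
time: 24.15
tcp_pos: [0.5274, 0.1391, 0.2906]
eef_rot: [1.563, 1.568, -0.007]
ft_force: [0.7, -0.0, 0.3]
gripper_width: 0.601
```

Call:
{"method": "servo_tool", "body": {"plan": [0.6, 0, 0, 1.5, 0, 0.6, 0, 0, 3, 0, 0.6, 0, 0, 3, 0, 0.6, 0, 0, 3, 0, 0.6, 0, 0, 1.5, 0, 0.6, 0, 0, 0, 0, 0.6, 0, 0, 0, 0, 0.6, 0, 0, 0, 0]}}

```text
time: 24.95
tcp_pos: [0.5267, 0.0199, 0.2882]
eef_rot: [-2.495, 1.57, 2.219]
ft_force: [0.8, -0.8, 0.0]
gripper_width: 0.6
```

```bash
python3 - <<'E'
from h import *
goto([.527,.1391,.29])
snap('wrist','w9');snap('scene','s9');snap('top','t9');crop('s9',310,140,430,240,6)
E
```

```text
t 24.95 tcp [0.5267 0.0199 0.2882] F [ 0.8 -0.8  0. ] w 0.6
R [[-0.0, 1.0, 0.002], [0.0, 0.002, -1.0], [-1.0, -0.0, -0.0]]
shift cm [ -0.17   0.05 -11.92]
jaw yaw 0.09
```

View pics/s9_c310_140.png

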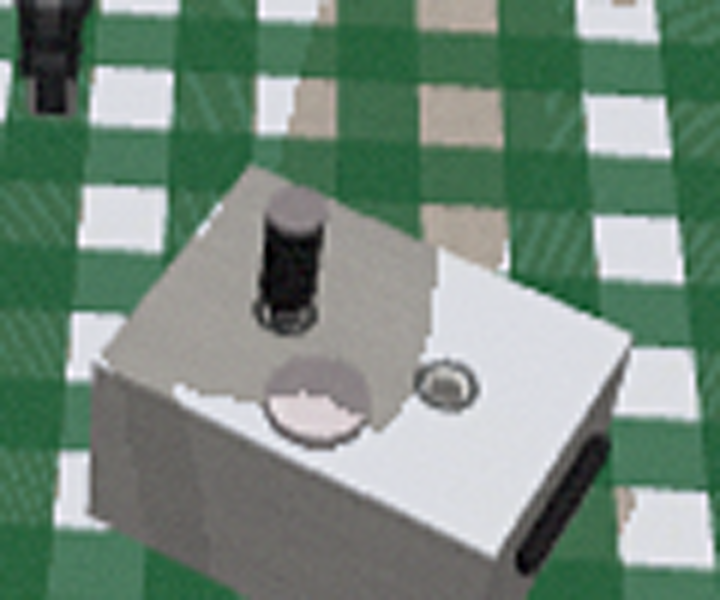

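View pics/w9.png

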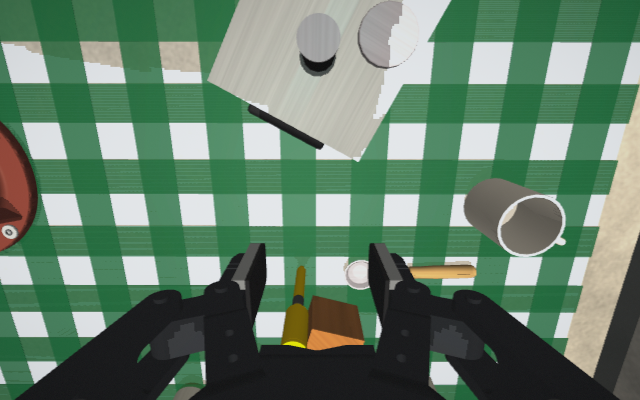

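View pics/s9.png

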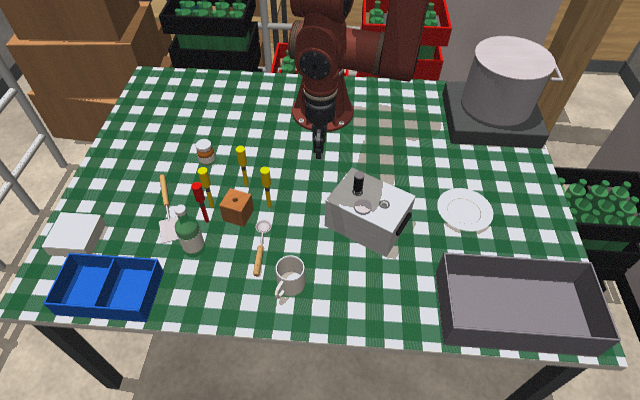

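```bash
python3 - <<'E'
from h import *
_,d,c=ld('s9'); _,dw,cw=ld('w9')
u,v=297/6+310,211/6+140
print(px(c,d,round(u),round(v)).round(4),px(cw,dw,319,37).round(4))
oa,ra=ray(c,u,v);ob,rb=ray(cw,318.5,36.5);t=np.linalg.lstsq(np.c_[ra,-rb],ob-oa,rcond=None)[0];print(oa+ra*t[0],ob+rb*t[1])
o=np.median(dw[30:44,312:326]);print(o, (ob+rb*o)[2])
E
```

```text
[0.5319 0.1395 0.212 ] [0.5279 0.138  0.207 ]
[0.527533   0.13849446 0.20652856] [0.52755145 0.13836452 0.20650186]
0.20115083 0.20713911196475368
```

The cap is at z ≈ 0.207, which puts the tip about 99 mm deep and the band about 6 mm below the mouth, within the 9 mm limit. The cap is about 1 mm off the well's axis, so the probe is upright. Handing in.

```bash
python3 -c "
from bench import *
print(get_obs()['qvel'].round(4)); print(job_done())"
```

```text
[-0.0015 -0.0009 -0.0009  0.0007 -0.0007 -0.0008]
the job is handed in; nothing more can be done
None
```

I took the probe out of its rack and pushed it down the nearer (-y) well. That well was the clear one, so the other well was never tried. The job was handed in at about 25 s of the 72 s allowed.

- **Descent:** the probe met the seal about 56 mm down and slid at about 7 N, with no hard stop between 60 and 73 mm.
- **Press:** it bottomed at about 98–99 mm. I held a wrist reading of about 18 N (about 19 N with the probe's weight) for roughly 0.7 s. The highest force I read was about 18 N.
- **Final position:** after release the cap is at z ≈ 0.207 m, so the middle of the band is about 6 mm below the mouth (limit 9 mm). The cap is about 1 mm from the well's axis, so the probe stands upright.
- **Surroundings:** the gripper is clear of the probe, and by eye nothing else in the last scene picture had moved.

**Disagreements:** the scene and wrist cameras differed by 2–3 mm on the well's x position, so I steered by the tip and well seen in the same wrist picture. A single scene-camera depth reading put the cap 5 mm higher (0.212 m). The wrist depth and the two-camera fix both gave 0.207 m. Even the higher reading keeps the band within limits.

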